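# Stopper the resist bottle and hold the dispensing syringe over the wafer

## Task

The dose of resist is already in the syringe: first lower the stopper from the rack fully home into the neck of the open amber bottle, without letting it drop in, and let go of it, so that the resist does not dry out. Then take the syringe from the rack, carry it over the rim of the spin coater's bowl and hold it there upright, ready to dispense, with its tip over the centre of the wafer and about 1 cm above it; finish while still holding it so. Do not touch the wafer or the spin coater with anything, and leave the wash bottle, the beaker and the wafer tray where they stand and the bottle standing.

Things in the scene. Friction and masses are not known exactly. Their poses are not given: they have to be found in the camera images.
- stopper: White plastic stopper, upright in the rack. Round ribbed head, 30 mm diameter, 26 mm tall; below it a tapered plug 26 mm long, 17 mm diameter under the head, 14 mm at its foot. Origin: centre of the head's flat underside, z up through the head. In the rack the underside rests on the top plate (70 mm above the bench); when home in the bottle, on the rim. 25 g.
- syringe: Dark amber 10 ml syringe, one rigid piece, standing tip down in the rack. Origin: lower end of its tip, z up along it. Grey tapered tip 32 mm long, 3 mm diameter at its end, 8.4 mm at the top; then the barrel, 16.5 mm diameter, to 112 mm above the origin; then the white plunger, 24 mm out, whose 16 mm thumb rest ends 136 mm above the origin. 25 to 30 g.
- syringe_flange (a point): Point on the syringe's axis at the top of the barrel, 112 mm above the tip's end. The finger flange here is 3 mm thick, 32 mm long along the syringe's y axis and only 17 mm across along its x axis. In the rack it is 120 mm above the bench, so 50 mm of barrel and flange stand out above the rack's top plate.
- rack: Bare aluminium fixed rack, 60 mm deep (its x), 186 mm long (its y), 70 mm high, open at the sides. Three 20 mm round holes in its top plate at y = -55, 0, +55 mm: the stopper and the syringe stand in the outer two, either way round. The barrel's shoulder rests on a lower plate 40 mm above the bench, with the tip hanging through to 8 mm above the bench. Origin: centre of the underside, z up.
- bottle: Open 250 ml amber glass reagent bottle with a white label, loose and standing on the bench: 70 mm diameter, 143 mm tall to the rim. Origin: centre of its underside, z up. About 0.35 to 0.5 kg.
- bottle_rim (a point): Centre of the bottle's mouth at the height of its flat rim. Rim 31 mm outer diameter; the conical bore is 20 mm diameter at the rim, 17 mm at the bottom and 31 mm deep.
- coater: White bench-top spin coater, fixed: 190 mm wide (its y), from 175 mm in front of the spin axis (its -x, with a sloping control panel) to 105 mm behind it. Deck at 130 mm; a black raised rim round the bowl, 164 mm outer and 128 mm inner diameter, tops out at 140 mm above the bench. Origin: on the spin axis at bench height, z up.
- wafer_centre (a point): Centre of the upper face of the silvery wafer, 76 mm diameter, held level on the vacuum chuck inside the bowl, 112 mm above the bench and 28 mm below the top of the bowl's rim.
- wash_bottle: White squeeze wash bottle with a bent spout, 60 mm diameter, 185 mm tall to the top of the spout, which reaches out 69 mm from the axis along its x. Origin: centre of its underside. Leave alone.
- beaker: Empty glass beaker, 70 mm diameter, 90 mm tall. Origin: centre of its underside. Leave alone.
- wafer_tray: Round flat closed wafer tray, 94 mm diameter, 20 mm tall. Origin: centre of its underside. Leave alone.

How it is judged (in metres and radians):
On the way, in this order (a step that is already met when the one before it is completed fails the run):
1. the stopper is fully home in the bottle's neck and let go (horizontal distance between stopper and bottle_rim below 0.004 m and z of stopper in the frame of bottle_rim between -0.003 and 0.002 m and angle between the z axis of stopper and the z axis of bottle, either way round below 0.1 rad and contact force between stopper and the fingers below 0.05 N), for 0.2 s.
2. the syringe is carried in the gripper, its tip higher than the rim of the bowl (height (world z) of syringe above 0.142 m and contact force between syringe and the fingers above 0.5 N and contact force between syringe and rack below 0.05 N), for 0.1 s.
At the end, for the whole second after the job is handed in: The syringe hangs still in the gripper alone: tip within 7 mm of the wafer's centre, 4 to 17 mm above it, within 0.12 rad of upright. The stopper sits in the bottle (head within 2 mm of the rim's height, 4 mm of its centre), let go, and the bottle stands upright on the bench (horizontal distance between syringe and wafer_centre below 0.007 m and z of syringe in the frame of wafer_centre between 0.004 and 0.017 m and angle between syringe's own z axis and vertical below 0.12 rad and linear speed of each of syringe, bottle below 0.02 m/s and contact force between syringe and the fingers above 0.5 N and contact force between syringe and coater below 0.05 N and horizontal distance between stopper and bottle_rim below 0.004 m and z of stopper in the frame of bottle_rim between -0.003 and 0.002 m and angle between the z axis of stopper and the z axis of bottle, either way round below 0.1 rad and angle between bottle's own z axis and vertical below 0.05 rad and height (world z) of bottle below 0.005 m); the arm keeps its last pose, push and grip.
It fails at once if the syringe or anything of the robot touches the wafer or the spin coater (contact force between any of syringe, the fingers, the arm, stopper and coater above 0.3 N).
It fails at once if the stopper is dropped (it falls free faster than 0.6 m/s, a drop of about 2 cm) (linear speed of stopper above 0.6 m/s and contact force between stopper and the fingers below 0.05 N).
It fails at once if the bottle is knocked over (angle between bottle's own z axis and vertical above 0.35 rad).
It fails at once if the wash bottle, the beaker or the wafer tray is shifted by more than 20 mm or tipped (distance of any of wash_bottle, beaker, wafer_tray from where it was at the start of the episode above 0.02 m or angle between any of wash_bottle, beaker, wafer_tray's own z axis and vertical above 0.3 rad).
It also fails if it takes over 61 s, if anything falls off the work surface, if the arm or the gripper's body presses on something with over 40 N, if the wrist force passes 120 N, or if a joint passes its speed limit or range.

## Robot

A 7-joint arm with a two-finger parallel gripper is mounted at the origin on the work surface. World frame = base frame: x ahead of the robot, y to its left, z up, the work surface at z = 0. Lengths are in m, angles in degrees, forces in N, time in s.
With the tool pointing down it reaches from about 0.4 to 0.85 m from the base axis. Payload 4.5 kg.
Tool frame: the origin (TCP) lies midway between the tips of the shut fingers; the grasp point (between the pads) lies 19 mm behind it (ctrl.grip_depth is the distance from the TCP to the grasp point, in m); z points along the fingers, y is the line along which they close (so a half turn about z gives the same grasp; the last joint's range is limited). The gripper opens to 85 mm and grips with 20 to 120 N. Pads are 22 mm wide; open, the fingers measure 114 mm over their backs; the gripper's body (76 mm by 85 mm) begins 54 mm behind the grasp point. The pads swing forward as they close: fully open they stand 13 mm farther back than shut.
Start: joints at [-70.886, 39.483, -11.15, 89.685, 9.013, 51.709, -12.324], TCP at [0.185, 0.597, 0.231] pointing down, gripper open.
Joint ranges: [-172.22, 172.22], [-26.19, 119.32], [-84.43, 86.54], [7.71, 146.69], [-57.33, 237.33], [2.42, 119.75], [-152.13, 152.13]. Speed limits (degrees/s): [147.25, 147.25, 180, 180, 180, 180, 180].

## Interface

Orientations are given as [roll, pitch, yaw] about the fixed x, y, z axes, in that order (R = Rz(yaw) Ry(pitch) Rx(roll)).
In Python, from cell import ctrl gives the robot as it stands.
- The arm moves only by the shell command python3 -m jog 'ROWS' [FORCE]. ROWS is JSON, a list that holds one entry, the list of rows, each a list of 5 numbers: the finger opening in cm, from 0 to 8.54, then the shift along the tool's x, y, z in cm, then the turn about the tool's z in rad. In form: [[[fingers, tx, ty, tz, spin], ...]]. A call has 1 to 10 rows; each row shifts and turns the commanded pose from where the row before left it, along the tool's axes as they then stand; what a row does not reach is not made up. A row lasts 1/10 s, in which the tool goes at most 50 mm and 8.59 degrees, less where a joint would pass 70% of its speed; a pose out of reach is approached as far as the arm can. A call is refused whole if a number of a shift passes 5 or a number of a turn 0.15, either way. A call with a gripper value outside its range is refused whole. The fingers move at their own pace and stop on an object; FORCE is the grip in N (left out, the last holds). Time passes only in rows, so rows that do not move let the fingers close. It gives the time, the measured TCP pose, the force, the opening and the grip force at its end, in the units of the state.
- ctrl.state(): the state, without advancing time (a new reading comes with each control period).
- ctrl.grab_frame(name): name is "scene" or "top" or "wrist"; returns a dict with "frame" (400x640x3 uint8, red, green, blue), "z_map" (400x640 float32, m along the optical axis (not along the pixel's ray), 0 where there is no reading), "mtx" (3x3 intrinsics, pixels), "view" (4x4, takes a point from world to camera coordinates). Camera axes: x right, y down, z forward; pixel columns grow to the right and rows downward; lengths in m; the calibration is good to about 2 mm. A picture is of the moment at which its call begins.
- ctrl.close_job(): hands the job in; it is judged then, once.
The state is a dict: "clock": time; "joint_pos": joint angles; "qvel": joint speeds; "joint_torque": joint torques, N m; "ee_pos": TCP position; "tool_rot": TCP orientation; "force": force on the tool from outside, world axes, zero at the start; "moment": the same for the moment, N m; "opening": finger opening in m; "finger_force": force on a finger pad.
Only numpy, scipy, OpenCV 4.12 (cv2) and the standard library are available. Lean on these libraries where they do the work, as an engineer would, in place of code of your own. Each camera call takes 0.05 s, during which the arm holds its last target. There are 200 camera calls.

## Working session

There is one attempt and no reset: what is moved stays moved. The work goes in short steps, Python scripts to look and compute and a shell command to move; the robot and the scene stay as the last step left them, time stands still between calls to the robot, and variables do not carry over. Pictures are saved under pics/ and viewed, at most 10 in all, crops included, and the job is handed in when it is done.

```bash
mkdir -p pics; ls; cat > h.py <<'E'
import numpy as np, cv2
from cell import ctrl
def grab(n):
    f=ctrl.grab_frame(n); return f
def save(f,name): cv2.imwrite('pics/'+name,f['frame'][:,:,::-1])
def cloud(f):
    z=f['z_map']; K=f['mtx']; v,u=np.mgrid[:z.shape[0],:z.shape[1]]
    P=np.stack([(u-K[0,2])/K[0,0]*z,(v-K[1,2])/K[1,1]*z,z],-1)
    T=np.linalg.inv(f['view']); return P@T[:3,:3].T+T[:3,3]
def ray(f,u,v,h):
    T=np.linalg.inv(f['view']); d=T[:3,:3]@np.linalg.solve(f['mtx'],[u,v,1.]); o=T[:3,3]
    return o+d*(h-o[2])/d[2]
E
python3 - <<'E'
from h import *
import pickle
s=ctrl.state(); print({k:np.round(v,3) for k,v in s.items()})
a=grab('scene');b=grab('top');save(a,'s0.png');save(b,'t0.png')
pickle.dump((a,b),open('f0.pkl','wb'))
E
```

```text
pics
{'clock': np.float64(0.0), 'joint_pos': array([-70.887,  39.535, -11.144,  89.745,   9.012,  51.709, -12.324]), 'qvel': array([-0.057, -0.029,  0.027, -0.095, -0.11 , -0.03 ,  0.023]), 'joint_torque': array([-2.0000e-03, -5.3962e+01, -1.2670e+00, -1.5855e+01,  9.0000e-03,
        9.0000e-03, -0.0000e+00]), 'ee_pos': array([0.184, 0.596, 0.23 ]), 'tool_rot': array([-1.79892e+02,  8.00000e-03,  1.62827e+02]), 'force': array([ 0.282, -0.405,  0.388]), 'moment': array([-0.009,  0.047,  0.023]), 'finger_force': np.float64(0.0), 'opening': np.float64(0.086)}
```

```bash
sleep 1
```

```text
(no output)
```

View pics/s0.png

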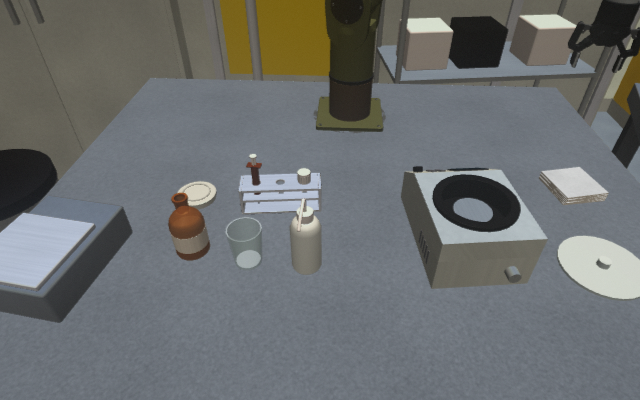

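View pics/t0.png

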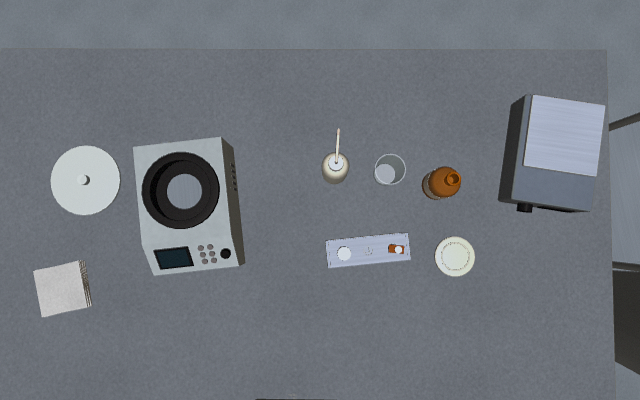

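The scene view shows stopper (303,176) and syringe (254,170) in the rack, bottle mouth at (180,200), and wafer at (475,210). In the top view they sit at stopper (344,254), syringe (397,249), bottle mouth (454,178) and wafer (186,190), with the rack nearly parallel to y.

```bash
cat > m.py <<'E'
from h import *
import pickle
a,b=pickle.load(open('f0.pkl','rb'))
C=cloud(b); print('K',b['mtx'][0,0],'cam',np.linalg.inv(b['view'])[:3,3].round(3))
def reg(u,v,r,lo,hi):
    p=C[v-r:v+r,u-r:u+r].reshape(-1,3); p=p[(p[:,2]>lo)&(p[:,2]<hi)]
    (c,rad)=cv2.minEnclosingCircle(p[:,:2].astype(np.float32)); return len(p),p.mean(0).round(4),np.round(c,4),round(rad,4)
print('stopper top',reg(344,254,14,.085,.11))
print('syr top',reg(397,249,16,.125,.16)); print('flange',reg(397,249,16,.105,.128))
print('bottle rim',reg(454,178,16,.130,.155))
print('rim coater',reg(186,190,45,.136,.150)); print('wafer',reg(186,190,25,.10,.122))
print('wash',reg(335,160,40,.03,.2)); print('beaker',reg(390,170,22,.08,.1)); print('tray',reg(455,256,25,.012,.03))
p=C[225:275,315:420].reshape(-1,3); p=p[(p[:,2]>.06)&(p[:,2]<.078)]
print('rack',cv2.minAreaRect((p[:,:2]*1000).astype(np.float32)))
# colour based: wafer ellipse, flange & mouth
im=b['frame'].astype(int)
F=C[235:265,380:412]; m=(F[...,2]>.105)&(F[...,2]<.128)
print('flange rect',cv2.minAreaRect((F[m][:,:2]*1000).astype(np.float32)))
for n,(u,v,w) in dict(rack=(368,250,50),bot=(445,180,30)).items():
    cv2.imwrite(f'pics/c_{n}.png',cv2.resize(b['frame'][v-30:v+30,u-w:u+w,::-1],None,fx=8 if n=='rack' else 8,fy=8,interpolation=2)) 
E
python3 m.py
```

```text
K 418.8175938432332 cam [ 0.506 -0.062  1.012]
stopper top (150, array([ 0.4532, -0.1043,  0.0967]), array([ 0.4528, -0.1042]), 0.0153)
syr top (47, array([ 0.465 , -0.2137,  0.1445]), array([ 0.4629, -0.214 ]), 0.0066)
flange (76, array([ 0.4655, -0.2111,  0.1206]), array([ 0.4652, -0.2137]), 0.0172)
bottle rim (131, array([ 0.6128, -0.3295,  0.142 ]), array([ 0.6124, -0.3291]), 0.0154)
rim coater (1902, array([0.5847, 0.2414, 0.1409]), array([0.5895, 0.2424]), 0.1106)
wafer (973, array([0.5862, 0.2428, 0.113 ]), array([0.598 , 0.2542]), 0.0555)
wash (768, array([ 0.6417, -0.0852,  0.1263]), array([ 0.6528, -0.1181]), 0.065)
beaker (185, array([ 0.6416, -0.21  ,  0.0888]), array([ 0.6396, -0.2054]), 0.0355)
tray (1257, array([ 0.444 , -0.3682,  0.0185]), array([ 0.4435, -0.3691]), 0.0477)
rack ((458.88128662109375, -159.29444885253906), (60.1695556640625, 185.96014404296875), 6.186438083648682)
flange rect ((464.85791015625, -213.92535400390625), (31.393136978149414, 16.79181671142578), 84.52493286132812)
```

```bash
python3 -m jog '[[[8.5,0,0,0,0.1455],[8.5,0,0,0,0.1455],[8.5,0,0,0,0.1455],[8.5,0,0,0,0.1455],[8.5,0,0,0,0.1455],[8.5,0,0,0,0.1455],[8.5,0,0,0,0.1455],[8.5,0,0,0,0.1455],[8.5,0,0,0,0]]]' 30
python3 -m jog '[[[8.5,-3.2,2.3,0,0],[8.5,-3.2,2.3,0,0],[8.5,-3.2,2.3,0,0],[8.5,-3.2,2.3,0,0],[8.5,-3.2,2.3,0,0],[8.5,-3.2,2.3,0,0],[8.5,-3.2,2.3,0,0],[8.5,-3.2,2.3,0,0],[8.5,-3.2,2.3,0,0],[8.5,-3.2,2.3,0,0]]]'
python3 -m jog '[[[8.5,-4,-0.4,0,0],[8.5,-4,-0.4,0,0],[8.5,-4,-0.4,0,0],[8.5,-4,-0.4,0,0],[8.5,-4,-0.4,0,0],[8.5,-4,-0.4,0,0],[8.5,-4,-0.4,0,0],[8.5,-4,-0.4,0,0],[8.5,-4,-0.4,0,0],[8.5,0,0,0,0]]]'
cat > go.py <<'E'
from h import *
from scipy.spatial.transform import Rotation as R
def to(x,y,z,yaw=None):
    s=ctrl.state(); r=R.from_euler('xyz',s['tool_rot'],degrees=True)
    d=r.inv().apply(np.array([x,y,z])-s['ee_pos'])*100
    print('tool cm',d.round(2),'clock',round(s['clock'],2),'spin',None if yaw is None else np.deg2rad((s['tool_rot'][2]-yaw+180)%360-180).round(3))
E
python3 - <<'E'
from go import *
to(.453,-.1043,.13,96.1)
f=grab('wrist');save(f,'w1.png')
import pickle;pickle.dump(f,open('w1.pkl','wb'))
E
```

```text
clock: 1.0
ee_pos: [0.1842, 0.5969, 0.2308]
tool_rot: [180.0, 0.1, 96.1]
force: [0.5, 0.1, 0.4]
opening: 0.0853
finger_force: 0.0
clock: 2.0
ee_pos: [0.4483, 0.3022, 0.2312]
tool_rot: [-180.0, -0.0, 96.4]
force: [0.6, -0.4, 0.1]
opening: 0.0849
finger_force: 0.0
clock: 3.0
ee_pos: [0.4495, -0.0649, 0.2314]
tool_rot: [-180.0, 0.2, 95.7]
force: [-0.5, -0.7, 0.2]
opening: 0.0849
finger_force: 0.0
tool cm [-3.92 -0.04 10.15] clock 3.0 spin -0.006
```

View pics/w1.png

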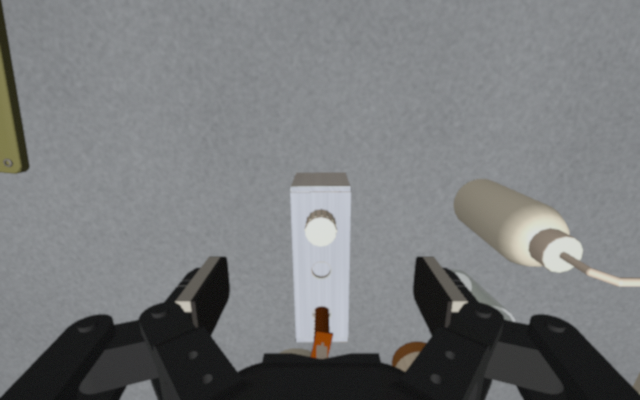

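```bash
python3 -c "
import pickle;from h import *
f=pickle.load(open('w1.pkl','rb'));C=cloud(f);T=np.linalg.inv(f['view']);print(T.round(3),f['mtx'])
def reg(lo,hi,x,y,r=.03):
  m=(C[...,2]>lo)&(C[...,2]<hi)&(np.hypot(C[...,0]-x,C[...,1]-y)<r);p=C[m]
  print(len(p), p.mean(0).round(4) if len(p) else '', [np.round(t,4) for t in cv2.minEnclosingCircle(p[:,:2].astype(np.float32))] if len(p) else '', cv2.minAreaRect((p[:,:2]*1000).astype(np.float32)) if len(p) else '')
reg(.09,.1,.453,-.104);reg(.112,.125,.465,-.214);reg(.135,.15,.465,-.214)
"
```

```text
[[ 0.995  0.097  0.029  0.442]
 [ 0.101 -0.951 -0.291  0.009]
 [-0.     0.292 -0.956  0.375]
 [ 0.     0.     0.     1.   ]] [[316.65265011   0.         320.975416  ]
 [  0.         316.65265011 201.88224817]
 [  0.           0.           1.        ]]
784 [ 0.4519 -0.1032  0.0965] [array([ 0.4521, -0.1042]), np.float64(0.0153)] ((451.97161865234375, -104.22441864013672), (29.74765968322754, 29.289165496826172), 40.44133758544922)
367 [ 0.4637 -0.2089  0.1209] [array([ 0.464 , -0.2129]), np.float64(0.0171)] ((464.2558288574219, -212.89476013183594), (31.51555061340332, 17.09755516052246), 85.19422912597656)
23 [ 0.4635 -0.209   0.1393] [array([ 0.4644, -0.2105]), np.float64(0.0056)] ((464.5167236328125, -209.5331573486328), (7.699371337890625, 9.436198234558105), 85.62667846679688)
```

The wrist view confirms stopper head at (320,230), rack free of obstructions, and syringe flange at (322,335) turned about -5°, so the syringe grasp needs yaw ≈85°.

```bash
python3 -m jog '[[[8.5,-2,0,0,0],[8.5,-1.9,-0.1,0,0],[8.5,0,0,3.5,0],[8.5,0,0,3.5,0],[8.5,0,0,3.5,0],[8.5,0,0,2.5,0],[8.5,0,0,1.5,0],[8.5,0,0,0.7,0],[8.5,0,0,0,0],[8.5,0,0,0,0]]]' 30
python3 -c "
from go import *
to(.4525,-.1043,.072,96.1)"
```

```text
clock: 4.05
ee_pos: [0.4538, -0.0965, 0.0798]
tool_rot: [179.9, -0.0, 96.2]
force: [-0.1, 0.5, -0.7]
opening: 0.0849
finger_force: 0.0
tool cm [-0.76 -0.21  0.78] clock 4.05 spin 0.002
```

```bash
python3 -m jog '[[[8.5,-0.4,-0.1,0,0],[8.5,-0.35,-0.1,0,0],[8.5,0,0,0.4,0],[8.5,0,0,0.35,0],[8.5,0,0,0,0],[8.5,0,0,0,0]]]' 30
python3 -c "
from go import *
to(.4525,-.1043,.072,96.1)"
```

```text
clock: 4.65
ee_pos: [0.452, -0.1046, 0.0716]
tool_rot: [-180.0, -0.0, 96.1]
force: [-0.4, 0.5, 0.1]
opening: 0.085
finger_force: 0.0
tool cm [ 0.03  0.06 -0.04] clock 4.65 spin 0.001
```

```bash
python3 -m jog '[[[2.5,0,0,0,0],[2.5,0,0,0,0],[2.5,0,0,0,0],[2.5,0,0,0,0],[2.5,0,0,0,0],[2.5,0,0,0,0],[2.5,0,0,0,0],[2.5,0,0,0,0]]]' 30
```

```text
clock: 5.45
ee_pos: [0.4521, -0.1048, 0.0719]
tool_rot: [180.0, -0.0, 96.1]
force: [-0.4, 0.0, 5.3]
opening: 0.0281
finger_force: 29.6
```

```bash
python3 -m jog '[[[2.5,0,0,-1,0],[2.5,0,0,-2,0],[2.5,0,0,-3,0],[2.5,0,0,-3,0],[2.5,0,0,-3,0],[2.5,0,0,-3,0],[2.5,0,0,-1,0],[2.5,0,0,0,0]]]'
python3 -m jog '[[[2.5,-1.5,0.8,0,0],[2.5,-3,1.7,0,0],[2.5,-3,1.7,0,0],[2.5,-3,1.7,0,0],[2.5,-3,1.7,0,0],[2.5,-3,1.7,0,0],[2.5,-3,1.7,0,0],[2.5,-3,1.7,0,0],[2.5,-1.6,0.8,0,0],[2.5,0,0,0,0]]]'
python3 - <<'E'
from go import *
to(.6126,-.3293,.21)
f=grab('wrist');g=grab('scene');save(f,'w2.png');save(g,'s2.png')
import pickle;pickle.dump((f,g,ctrl.state()),open('w2.pkl','wb'))
E
```

```text
clock: 6.25
ee_pos: [0.4528, -0.105, 0.2331]
tool_rot: [179.8, 0.0, 96.1]
force: [0.5, -0.2, -0.3]
opening: 0.0277
finger_force: 29.6
clock: 7.25
ee_pos: [0.6114, -0.3326, 0.2287]
tool_rot: [-179.8, 0.0, 96.0]
force: [0.1, 0.1, -1.0]
opening: 0.0279
finger_force: 29.7
tool cm [0.32 0.16 1.87] clock 7.25 spin None
```

View pics/w2.png

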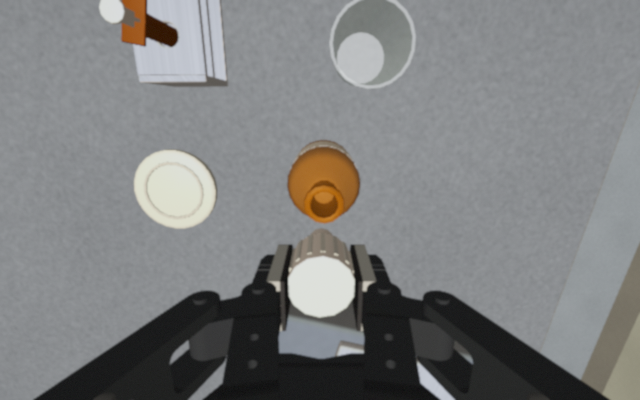

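View pics/s2.png

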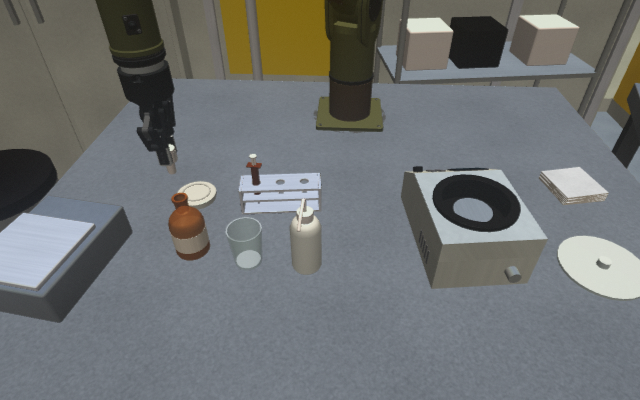

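The wrist view shows the stopper head held at (321,285), upright between the fingers, and the open bottle mouth at (325,203). The scene view shows the same, with nothing disturbed. Next I measure both in one cloud.

```bash
python3 -c "
import pickle;from h import *
f,g,s=pickle.load(open('w2.pkl','rb'));C=cloud(f);e=s['ee_pos'];print(e)
def reg(lo,hi,x,y,r,im=None):
  m=(C[...,2]>lo)&(C[...,2]<hi)&(np.hypot(C[...,0]-x,C[...,1]-y)<r)
  if im is not None: m&=im
  p=C[m];print(len(p), p.mean(0).round(4), np.percentile(p[:,2],[5,50,95]).round(4), [np.round(t,4) for t in cv2.minEnclosingCircle(p[:,:2].astype(np.float32))])
I=f['frame'].astype(int);br=(I.min(-1)>190)
reg(.2,.3,e[0],e[1],.03,br)
reg(.136,.15,.6126,-.3293,.022)
B=C[232:262,300:345];print('plug',[C[v,321].round(4) for v in (232,236,240,246,252)])
print('flat',[C[v,321].round(4) for v in (260,270,285,300,315)],[C[285,u].round(4) for u in (285,292,300,340,350,357)])
C=cloud(g);reg(.136,.15,.6126,-.3293,.022)
I=g['frame'].astype(int);print([ (C[v,171].round(4),I[v,171]) for v in (145,148,151,155,160,165,170)])
"
```

```text
[ 0.61093849 -0.32903654  0.22952723]
3091 [ 0.611  -0.3324  0.2535] [0.2526 0.2535 0.2544] [array([ 0.611 , -0.3328]), np.float64(0.0148)]
829 [ 0.612  -0.3291  0.1431] [0.139  0.1436 0.1448] [array([ 0.6122, -0.3291]), np.float64(0.0155)]
plug [array([ 0.6102, -0.3252,  0.2102]), array([ 0.6094, -0.3174,  0.2343]), array([ 0.6094, -0.3172,  0.2394]), array([ 0.6094, -0.3172,  0.2459]), array([ 0.6095, -0.3176,  0.2509])]
flat [array([ 0.6098, -0.3202,  0.2531]), array([ 0.6103, -0.3249,  0.2529]), array([ 0.611 , -0.3315,  0.2538]), array([ 0.6117, -0.3386,  0.2541]), array([ 0.6126, -0.3466,  0.2534])] [array([ 0.5964, -0.3273,  0.2632]), array([ 0.5987, -0.3331,  0.2534]), array([ 0.6021, -0.3331,  0.2528]), array([ 0.619 , -0.3307,  0.2537]), array([ 0.6233, -0.3306,  0.2531]), array([ 0.6241, -0.3233,  0.2648])]
122 [ 0.6144 -0.3278  0.1405] [0.1368 0.1411 0.143 ] [array([ 0.6144, -0.3287]), np.float64(0.016)]
[(array([ 0.601 , -0.3231,  0.2519]), array([223, 229, 216])), (array([ 0.6108, -0.3198,  0.2521]), array([224, 230, 216])), (array([ 0.6173, -0.3181,  0.25  ]), array([114, 105,  98])), (array([ 0.6215, -0.318 ,  0.2445]), array([69, 67, 65])), (array([ 0.6305, -0.316 ,  0.2401]), array([75, 76, 74])), (array([ 0.6309, -0.3182,  0.2297]), array([105, 100,  94])), (array([ 0.6173, -0.3276,  0.2087]), array([121, 111, 104]))]
```

```bash
python3 -m jog '[[[2.5,0,0.15,2,0],[2.5,0,0,2,0],[2.5,0,0,0.7,0],[2.5,0,0,0,0],[2.5,0,0,0,0],[2.5,0,0,0,0]]]'
python3 -c "
from go import *
to(.6127,-.3291,.165)"
```

```text
clock: 7.95
ee_pos: [0.6141, -0.33, 0.186]
tool_rot: [179.9, 0.1, 96.1]
force: [0.3, -0.0, 0.6]
opening: 0.028
finger_force: 29.7
tool cm [ 0.1  -0.14  2.1 ] clock 7.95 spin None
```

```bash
python3 -m jog '[[[2.5,0.1,-0.15,0,0],[2.5,0,0,0.5,0],[2.5,0,0,0.5,0],[2.5,0,0,0.5,0],[2.5,0,0,0.5,0],[2.5,0,0,0,0],[2.5,0,0,0,0],[2.5,0,0,0,0]]]'
python3 -c "
from go import *
to(.6127,-.3291,.1465);print(ctrl.state()['force'])"
```

```text
clock: 8.75
ee_pos: [0.6121, -0.3291, 0.1649]
tool_rot: [180.0, 0.0, 96.1]
force: [-0.3, -0.7, -0.3]
opening: 0.0279
finger_force: 29.7
tool cm [-0.01  0.06  1.84] clock 8.75 spin None
[-0.31818872 -0.68883339 -0.28445363]
```

```bash
python3 -m jog '[[[2.5,0,0.05,0.3,0],[2.5,0,0,0.3,0],[2.5,0,0,0.3,0],[2.5,0,0,0.3,0],[2.5,0,0,0.3,0],[2.5,0,0,0.3,0],[2.5,0,0,0.1,0],[2.5,0,0,0,0],[2.5,0,0,0,0],[2.5,0,0,0,0]]]'
```

```text
clock: 9.75
ee_pos: [0.6126, -0.329, 0.146]
tool_rot: [180.0, 0.0, 96.1]
force: [0.2, -0.1, -1.2]
opening: 0.028
finger_force: 29.7
```

Free so far (about 1 mm to go); ease down until contact.

```bash
python3 -m jog '[[[2.5,0,0,0.05,0],[2.5,0,0,0.05,0],[2.5,0,0,0.05,0],[2.5,0,0,0,0],[2.5,0,0,0,0],[2.5,0,0,0,0]]]'
```

```text
clock: 10.35
ee_pos: [0.6126, -0.329, 0.145]
tool_rot: [180.0, 0.0, 96.1]
force: [-1.1, 0.8, 5.6]
opening: 0.0278
finger_force: 30.0
```

```bash
python3 -m jog '[[[4,0,0,0,0],[5,0,0,0,0],[6.5,0,0,0,0],[6.5,0,0,0,0],[6.5,0,0,0,0]]]'
python3 -m jog '[[[6.5,0,0,-1,0],[6.5,0,0,-2,0],[6.5,0,0,-3,0],[6.5,0,0,-3,0],[6.5,0,0,-2,0],[6.5,0,0,0,0],[6.5,0,0,0,0],[6.5,0,0,0,0]]]'
python3 - <<'E'
from go import *
to(.4645,-.2137,.25,85.2)
f=grab('wrist');C=cloud(f);I=f['frame'].astype(int)
def reg(lo,hi,x,y,r,im=None):
  m=(C[...,2]>lo)&(C[...,2]<hi)&(np.hypot(C[...,0]-x,C[...,1]-y)<r)
  p=C[m];print(len(p), p.mean(0).round(4), [np.round(t,4) for t in cv2.minEnclosingCircle(p[:,:2].astype(np.float32))])
reg(.16,.18,.6126,-.329,.03); reg(.05,.11,.6126,-.329,.05)
save(f,'w3.png')
E
```

```text
clock: 10.85
ee_pos: [0.6124, -0.3289, 0.1441]
tool_rot: [-180.0, -0.0, 96.1]
force: [0.8, 0.6, 0.2]
opening: 0.0652
finger_force: 0.0
clock: 11.65
ee_pos: [0.6117, -0.3285, 0.2531]
tool_rot: [-179.9, -0.1, 96.1]
force: [0.8, 0.5, -0.5]
opening: 0.0648
finger_force: 0.0
tool cm [ 12.99 -13.41   0.35] clock 11.65 spin 0.191
1252 [ 0.6116 -0.3277  0.1694] [array([ 0.6115, -0.3287]), np.float64(0.0155)]
2457 [ 0.6105 -0.3153  0.0943] [array([ 0.6119, -0.3289]), np.float64(0.035)]
```

View pics/w3.png

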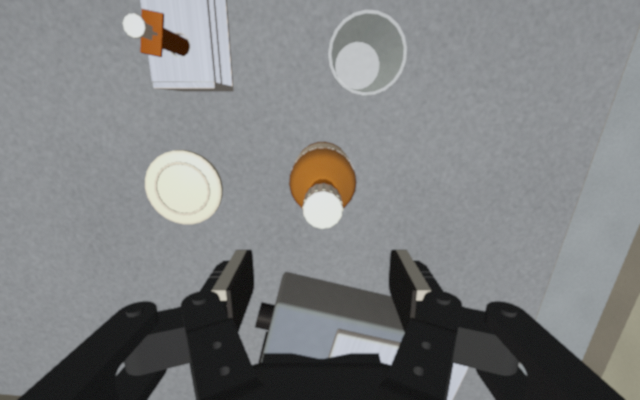

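The stopper is seated: its head shows at (322,208) with its top at z≈0.169, it is centred, and the bottle is upright. On to the syringe.

```bash
python3 -m jog '[[[8.5,2.2,-2.2,0,0],[8.5,3,-3.1,0,0],[8.5,3,-3.1,0,0],[8.5,2.8,-3,0,0],[8.5,2,-2,0,0],[8.5,0,0,0,0.1],[8.5,0,0,0,0.09],[8.5,0,0,0,0],[8.5,0,0,0,0],[8.5,0,0,0,0]]]'
python3 -c "
from go import *
to(.4646,-.2137,.17,85.2)
f=grab('wrist');save(f,'w4.png');C=cloud(f)
m=(C[...,2]>.112)&(C[...,2]<.125)&(np.hypot(C[...,0]-.465,C[...,1]+.214)<.03);print(cv2.minAreaRect((C[m][:,:2]*1000).astype(np.float32)))"
```

```text
clock: 12.7
ee_pos: [0.4653, -0.214, 0.2539]
tool_rot: [-180.0, -0.0, 85.3]
force: [1.4, -0.5, -0.3]
opening: 0.0848
finger_force: 0.0
tool cm [ 0.02 -0.06  8.39] clock 12.7 spin 0.002
((463.8111267089844, -213.95199584960938), (32.41464614868164, 16.530353546142578), 85.78235626220703)
```

```bash
python3 -m jog '[[[8.5,0,-0.1,2,0],[8.5,0,0,3,0],[8.5,0,0,3,0],[8.5,0,0,3,0],[8.5,0,0,2.5,0],[8.5,0,0,2,0],[8.5,0,0,1,0],[8.5,0,0,0.5,0],[8.5,0,0,0,0],[8.5,0,0,0,0]]]'
python3 -c "
from go import *
to(.4642,-.2138,.078,85.5)"
```

```text
clock: 13.75
ee_pos: [0.4649, -0.2142, 0.085]
tool_rot: [179.9, 0.0, 85.2]
force: [0.4, 0.6, 0.7]
opening: 0.0848
finger_force: 0.0
tool cm [ 0.03 -0.07  0.7 ] clock 13.75 spin -0.004
```

```bash
python3 -m jog '[[[8.5,0,-0.05,0.4,0],[8.5,0,0,0.25,0],[3,0,0,0,0],[2.5,0,0,0,0],[2,0,0,0,0],[1.2,0,0,0,0],[1.2,0,0,0,0],[1.2,0,0,0,0],[1.2,0,0,0,0],[1.2,0,0,0,0]]]' 40
```

```text
clock: 14.75
ee_pos: [0.4638, -0.2139, 0.0778]
tool_rot: [180.0, -0.0, 85.2]
force: [-0.7, 0.1, -0.1]
opening: 0.0155
finger_force: 38.9
```

```bash
python3 -m jog '[[[1.2,0,0,-1,0],[1.2,0,0,-1.5,0],[1.2,0,0,-2.5,0],[1.2,0,0,-3,0],[1.2,0,0,-3,0],[1.2,0,0,-3,0],[1.2,0,0,-3,0],[1.2,0,0,-2,0],[1.2,0,0,0,0],[1.2,0,0,0,0]]]'
python3 - <<'E'
from go import *
import pickle
a,b=pickle.load(open('f0.pkl','rb'))
C=cloud(b)
# black bowl rim: outer/inner ellipses; wafer bright blob
g=cv2.cvtColor(b['frame'],cv2.COLOR_RGB2GRAY); 
sub=g[145:235,135:230]
for nm,mask,h in (('dark',(sub<70),.14),('waf',(sub>95),.112)):
    cs,_=cv2.findContours(mask.astype(np.uint8),cv2.RETR_EXTERNAL if nm=='dark' else cv2.RETR_LIST,cv2.CHAIN_APPROX_NONE)
    for c in cs:
        if 500<cv2.contourArea(c)<7000:
            (u,v),ax,an=cv2.fitEllipse(c); print(nm,cv2.contourArea(c),u+135,v+145,np.round(ax,1),ray(b,u+135,v+145,h).round(4))
f=grab('wrist');save(f,'w5.png')
to(.586,.2425,.27)
E
```

```text
clock: 15.75
ee_pos: [0.4635, -0.2138, 0.2681]
tool_rot: [180.0, -0.0, 85.2]
force: [0.2, 0.1, 0.0]
opening: 0.0155
finger_force: 39.2
dark 4581.0 180.23395538330078 190.04835891723633 [75.7 77.1] [0.5846 0.2409 0.14  ]
waf 904.0 183.9940948486328 190.9239273071289 [33.7 34.2] [0.5852 0.2424 0.112 ]
waf 4852.5 180.27834701538086 190.00305557250977 [78.1 79.1] [0.5872 0.2505 0.112 ]
tool cm [46.46  8.48 -0.25] clock 15.8 spin None
```

View pics/w5.png

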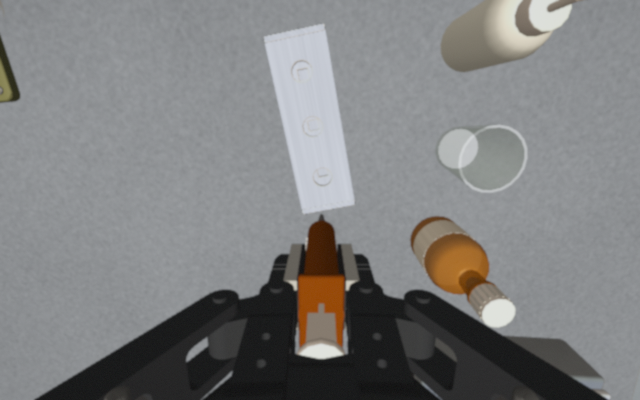

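The syringe hangs in the grip, with its tip at (321,218) and thumb rest at (321,350), clear of the rack. Now over to the coater.

```bash
python3 -m jog '[[[1.2,2,0.3,0,0],[1.2,4,0.7,0,0],[1.2,4,0.7,0,0],[1.2,4,0.7,0,0],[1.2,4,0.7,0,0],[1.2,4,0.7,0,0],[1.2,4,0.7,0,0],[1.2,3,0.7,0,0],[1.2,0,0,0,0],[1.2,0,0,0,0]]]'
python3 -m jog '[[[1.2,2,0.3,0,0],[1.2,4,0.7,0,0],[1.2,4,0.7,0,0],[1.2,4,0.7,0,0],[1.2,2,0.6,0,0],[1.2,1,0.2,0,0],[1.2,0,0,0,0],[1.2,0,0,0,0],[1.2,0,0,0,0]]]'
python3 - <<'E'
from go import *
import pickle
print(ctrl.state()['joint_pos'].round(0))
to(.585,.242,.27)
f=grab('wrist');save(f,'w6.png');t=grab('top');s=grab('scene')
pickle.dump((f,t,s,ctrl.state()),open('w6.pkl','wb'))
cv2.imwrite('pics/sc6.png',cv2.resize(s['frame'][60:290,380:580,::-1],None,fx=2.6,fy=2.6))
E
```

```text
clock: 16.8
ee_pos: [0.5387, 0.0711, 0.2664]
tool_rot: [-179.8, 0.1, 85.3]
force: [0.3, -0.7, -0.1]
opening: 0.0157
finger_force: 39.2
clock: 17.7
ee_pos: [0.5857, 0.2348, 0.2678]
tool_rot: [-180.0, 0.1, 85.1]
force: [0.2, 0.0, -1.3]
opening: 0.0155
finger_force: 39.2
[-29.  38.   6.  87.  -4.  56. -27.]
tool cm [ 0.71 -0.13 -0.22] clock 17.7 spin None
```

View pics/sc6.png

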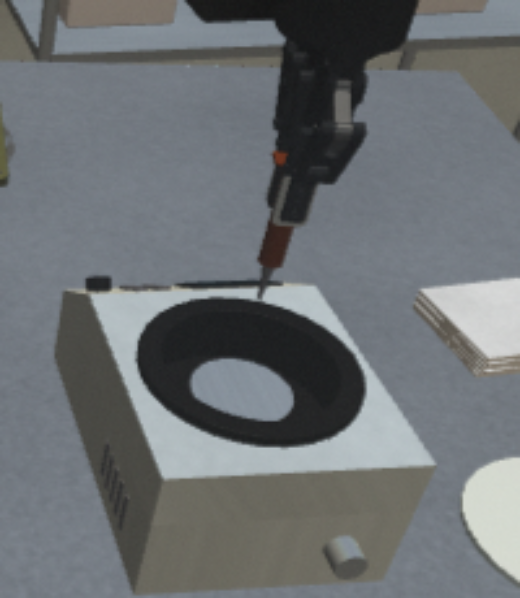

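View pics/w6.png

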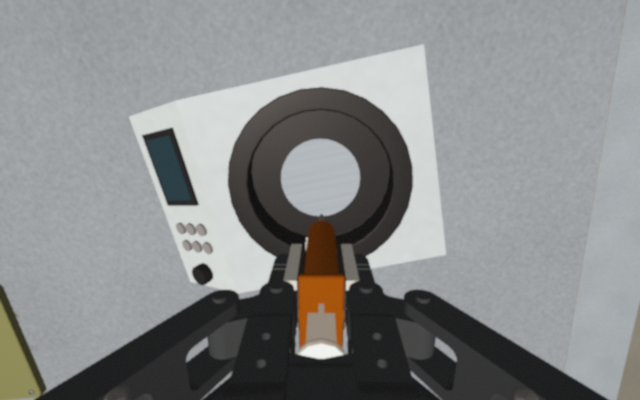

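The scene crop shows the tip at crop (260,298), which is full-frame (480,174.6), above the bowl. The wrist view shows the wafer centred at about (320,177) and the tip end at about (321,215). I'll triangulate the tip and refine the wafer centre.

```bash
cat > t.py <<'E'
from go import *
import pickle
f,t,s,st=pickle.load(open('w6.pkl','rb'))
g=cv2.cvtColor(f['frame'],cv2.COLOR_RGB2GRAY)
print(g[208:224,315:329])
m=(g[130:225,270:372]>110).astype(np.uint8)
cs,_=cv2.findContours(m,cv2.RETR_LIST,cv2.CHAIN_APPROX_NONE)
for c in cs:
    if 2000<cv2.contourArea(c)<6500:
        q=c[c[:,0,1]<70]; (u,v),ax,_=cv2.fitEllipse(q); print('wafer',u+270,v+130,np.round(ax,1),ray(f,u+270,v+130,.112).round(4))
P=lambda F:F['mtx']@F['view'][:3]
gs=cv2.cvtColor(s['frame'],cv2.COLOR_RGB2GRAY); print(gs[164:180,474:488])
X=cv2.triangulatePoints(P(f),P(s),np.array([[321.],[216.]]),np.array([[480.],[174.5]])); X=X[:3]/X[3]; print('tip',X.ravel().round(4),'ee',st['ee_pos'])
print('tip by ray',ray(f,321,216,st['ee_pos'][2]-.0698).round(4))
C=cloud(f); print('barrel',[C[v,321].round(4) for v in (228,236,245,255,265)],'plunger',C[349,321].round(4))
E
python3 t.py
```

```text
[[181 181 181 181 181 180 180 180 180 179 179 179 178 179]
 [180 179 180 180 179 178 179 178 179 179 179 180 180 181]
 [179 178 178 178 178 179 179 179 181 181 181 182 182 182]
 [179 179 180 181 181 182 181 182 182 183 182 183 183 183]
 [181 182 181 182 182 180 180 181 183 184 183 183 184 184]
 [182 183 183 182 178 169 164 172 179 183 183 184 185 184]
 [176 176 178 176 164 142 130 143 164 177 178 178 177 175]
 [146 149 155 155 141 108  89 104 134 150 151 148 145 139]
 [ 97 102 109 115 103  83  71  76  93 104 103  97  89  85]
 [ 61  63  69  75  73  69  66  66  67  66  64  62  59  55]
 [ 56  55  56  61  66  68  67  63  63  59  54  54  55  55]
 [ 54  55  56  60  66  64  63  63  60  57  54  54  54  53]
 [ 54  54  56  57  61  59  58  58  55  54  53  53  53  53]
 [ 54  53  50  53  51  53  51  48  49  48  49  49  49  50]
 [ 51  52  49  49  46  48  46  45  44  44  43  46  45  49]
 [ 49  49  46  48  45  47  47  44  44  43  44  40  44  45]]
wafer 320.07419204711914 177.04003143310547 [77.7 79. ] [0.5851 0.2428 0.112 ]
[[120 122 121 124 123 117  89  49  55  56  68 108 121 120]
 [121 122 121 122
[... 471 characters left out ...]
7 171  70  85 165 188 186 186 188 190 189]
 [178 175 180 182 167  86 102 188 188 189 189 188 190 189]
 [ 61  69 105 136 139 139 130 182 186 190 188 188 190 190]
 [ 37  35  37  37  36  42  61  82 150 179 181 182 187 191]
 [ 36  37  37  38  36  37  37  36  36  42  68 106 148 180]
 [ 36  38  38  37  38  34  36  37  37  36  36  36  38  43]
 [ 40  38  35  36  36  38  36  38  36  37  36  37  38  38]]
tip [0.5866 0.2357 0.1982] ee [0.58572517 0.23617007 0.2680352 ]
tip by ray [0.5852 0.2334 0.1982]
barrel [array([0.586 , 0.2426, 0.2446]), array([0.586 , 0.243 , 0.2571]), array([0.586 , 0.2427, 0.2676]), array([0.586 , 0.2429, 0.279 ]), array([0.5916, 0.3084, 0.4113])] plunger [0.5858 0.2408 0.3355]
```

```bash
python3 -m jog '[[[1.2,0.35,-0.05,0,0],[1.2,0.3,0,0,0],[1.2,0,0,0,0],[1.2,0,0,1,0],[1.2,0,0,1.5,0],[1.2,0,0,1.5,0],[1.2,0,0,1,0],[1.2,0,0,0,0],[1.2,0,0,0,0],[1.2,0,0,0,0]]]'
python3 -c "
from go import *
to(.5852,.2426,.1925)"
```

```text
clock: 18.85
ee_pos: [0.5862, 0.2443, 0.2185]
tool_rot: [179.9, -0.0, 85.2]
force: [0.5, -0.1, 0.6]
opening: 0.0156
finger_force: 39.2
tool cm [-0.18 -0.09  2.6 ] clock 18.85 spin None
```

```bash
python3 -m jog '[[[1.2,-0.15,-0.05,0,0],[1.2,0,0,0.6,0],[1.2,0,0,0.6,0],[1.2,0,0,0.6,0],[1.2,0,0,0.4,0],[1.2,0,0,0.2,0],[1.2,0,0,0,0],[1.2,0,0,0,0],[1.2,0,0,0,0],[1.2,0,0,0,0]]]'
python3 - <<'E'
from go import *
to(.5852,.2426,.1925)
f=grab('wrist');s=grab('scene')
a=cv2.resize(f['frame'][130:360,220:420,::-1],None,fx=2,fy=2.6);b=cv2.resize(s['frame'][130:260,420:540,::-1],None,fx=3.3,fy=598/130)
cv2.imwrite('pics/fin.png',np.hstack([a,b]))
g=grab('top');C=cloud(g)
for lo,hi,x,y,r in ((.16,.18,.612,-.329,.03),(.08,.1,.64,-.206,.045),(.012,.03,.444,-.369,.06)):
    p=C[(C[...,2]>lo)&(C[...,2]<hi)&(np.hypot(C[...,0]-x,C[...,1]-y)<r)];print(len(p),p.mean(0).round(4))
E
```

```text
clock: 19.85
ee_pos: [0.5852, 0.2428, 0.1941]
tool_rot: [180.0, -0.0, 85.2]
force: [-0.3, -0.1, -0.7]
opening: 0.0157
finger_force: 39.2
tool cm [-0.02 -0.    0.16] clock 19.85 spin None
191 [ 0.6117 -0.3278  0.1691]
185 [ 0.6409 -0.2094  0.089 ]
1261 [ 0.444  -0.3681  0.0185]
```

View pics/fin.png

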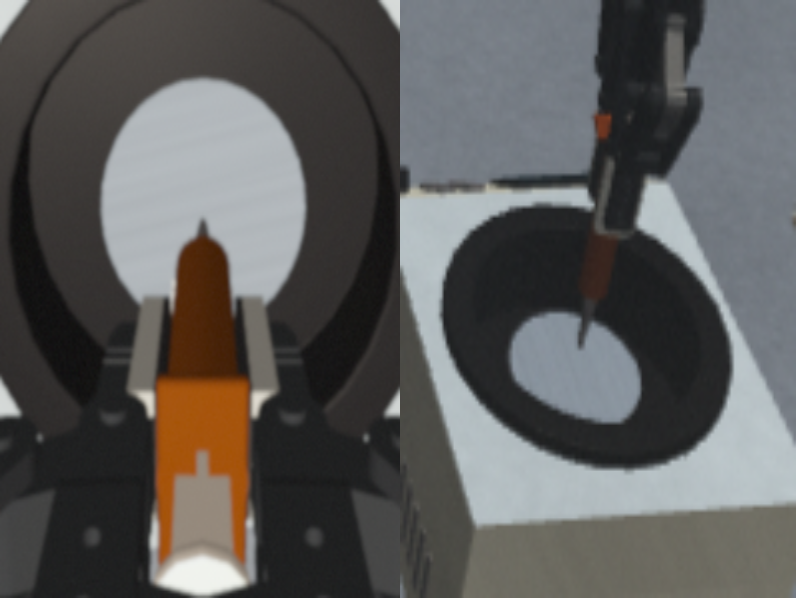

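The tip shows at left (202,220) and right (580,348), above the wafer's middle, and the syringe is upright. The stopper, beaker and tray are where they should be. A 1.5 mm trim and a settle, then I hand in.

```bash
python3 -m jog '[[[1.2,0,0,0.15,0],[1.2,0,0,0,0],[1.2,0,0,0,0],[1.2,0,0,0,0],[1.2,0,0,0,0],[1.2,0,0,0,0],[1.2,0,0,0,0],[1.2,0,0,0,0]]]'
python3 - <<'E'
from go import *
T=lambda F:F['mtx']@F['view'][:3]
f=grab('wrist');s=grab('scene')
X=cv2.triangulatePoints(T(f),T(s),np.array([[321.],[214.6]]),np.array([[474.5],[205.6]]));print('tip ~',(X[:3]/X[3]).ravel().round(4))
to(.5852,.2426,.1925); print(ctrl.close_job())
E
```

```text
clock: 20.8
ee_pos: [0.5851, 0.2427, 0.1923]
tool_rot: [180.0, -0.0, 85.2]
force: [-0.5, 0.2, -0.3]
opening: 0.0155
finger_force: 39.2
tip ~ [0.5856 0.2435 0.1217]
tool cm [-0.    0.01 -0.02] clock 20.9 spin None
the job is handed in; nothing more can be done
None
```

The job is handed in at 20.9 s, verdict not shown: the stopper is home in the bottle and let go, and the syringe is held upright with its tip about 1 cm above the wafer and within about 1 mm of its centre.

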